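Fit the air-sensor pole in its desk holder and hold it against the spring

TASK

Take the white air sensor by its head, lift its steel pole out of the grey storage block and thread the pole from above through the upper and then the lower brass bushing of the blue desk holder. Feel for the sprung red pad underneath with the pole's end and, without forcing it, press the pad down until it is well past half of its travel. Finish holding the head like that, pad still pressed, so that a colleague can tighten the clamp screw; leave the other things on the desk where they are.

Things in the scene. Friction and masses are not known exactly. Their poses are not given: they have to be found in the camera images.
- mast_grip (a point): Centre of the white sensor head, where it is gripped: a box 44 mm (its x) by 28 mm (its y: grip across this) by 56 mm high (z), dark vent slots on its wide faces. A steel pole, 14 mm in diameter, runs down from the middle of its underside; the pole's end is 153 mm below this point. The sensor weighs 0.1 to 0.2 kg and starts upright, its pole in the storage block.
- mast_tip (a point): Centre of the lower end of the sensor's pole, z up along the pole. The end is chamfered 4 mm high, from 14 mm down to 9 mm in diameter.
- stand: Grey plastic storage block, 70 x 70 x 70 mm, fixed; origin at the centre of its underside. A 17.5 mm blind hole in its top, 60 mm deep, on its vertical axis; the sensor's pole stands in it with its end 10 mm above the desk.
- upper_mouth (a point): Centre of the top rim of the holder's upper brass bushing, 113 mm above the desk. Bushing 18 mm long, bore 17 mm, wider at the mouth, axis vertical. The blue holder is fixed: base plate 120 x 90 x 8 mm, a column 22 mm thick, 46 mm wide, 118 mm high centred 58 mm from the axis along this point's +x, and an arm for each bushing.
- lower_mouth (a point): Centre of the top rim of the lower brass bushing, the same as the upper one and on the same vertical axis, 50 mm below it (63 mm above the desk, its lower end at 45 mm).
- pad (a joint): Red pad, 28 mm across, under the lower bushing on the same axis. Value in m: 0 free, grows as it is pushed down, 0.012 fully down (hard stop). Its spring resists with 4 N at first, 8.8 N fully down: more than the sensor's weight, so it rises again if the sensor is let go. Its free top lies 24 to 36 mm above the desk, different each time and not told: feel for it.
- mug: Blue mug, 76 mm across the rim and 88 mm high, with a handle; origin at the centre of its underside. To be left alone.
- tea_can: Green tea can with a paper label, 62 mm in diameter, 115 mm high; origin at the centre of its underside. To be left alone.
- tape: Roll of yellow tape lying flat, 90 mm across, 24 mm high; origin at the centre of its underside. To be left alone.
- stapler: Black stapler, 135 x 36 x 44 mm, long along its x; origin at the centre of its underside. To be left alone.
- eraser: White eraser, 60 x 25 x 14 mm; origin at the centre of its underside. To be left alone.
- highlighter: Green highlighter, 120 x 18 x 14 mm, long along its x; origin at the centre of its underside. To be left alone.
Mind the look-alikes: they are no part of the job. What is meant by the part that bears mast_grip is not green, and is the larger of those in its own colour.

How it is judged:
By the outcome, as a careful person would: the job done as asked, in the order asked, and still so for the second after the job is handed in, while the arm keeps its last pose, push and grip.
It also fails if it takes over 51 s, if anything falls off the work surface, if the arm or the gripper's body presses on something with over 40 N, if the wrist force passes 120 N, or if a joint passes its speed limit or range.

ROBOT

A 6-joint arm with a two-finger parallel gripper is mounted at the origin on the work surface. World frame = base frame: x ahead of the robot, y to its left, z up, the work surface at z = 0. Lengths are in m, angles in degrees, forces in N, time in s.
With the tool pointing down it reaches from about 0.375 to 0.9 m from the base axis. Payload 3.1 kg.
Tool frame: the origin (TCP) lies midway between the tips of the shut fingers; the grasp point (between the pads) lies 19 mm behind it; x points along the fingers, z is the direction in which the jaws open and shut, and the axes are right-handed (so a half turn about x gives the same grasp; the last joint's range is limited). The gripper opens to 87 mm and grips with 3 to 60 N. Pads are 19 mm wide; open, the fingers measure 117 mm over their backs; the gripper's body (75 mm by 190 mm) begins 51 mm behind the grasp point.
Start: joints at [-80.816, 30.224, 82.088, -0, 67.689, -10.227], TCP at [0.208, -0.589, 0.223] pointing down, gripper open.
Joint ranges: [-176.69, 176.69], [-43.24, 126.21], [12.49, 139.97], [-82, 262], [0, 151.66], [-163.58, 163.58]. Speed limits (degrees/s): [159.86, 159.86, 180, 180, 180, 180].

INTERFACE

Orientations are given as a 3x3 rotation matrix whose columns are the frame's x, y, z axes.
In Python, from rig import * gives the robot as it stands.
- The arm moves only by the tool play_rows, never from a script. Its argument "rows" is a list that holds one entry, the list of rows, each a list of 7 numbers: the shift along the tool's x, y, z in m, then the turn, a rotation vector about the tool's x, y, z in degrees, then the finger opening in m, from 0 to 0.087. A call has 1 to 12 rows; each row is the pose to reach, as a shift and turn from the pose commanded when the call began, along the tool's axes at that moment; what a row does not reach only later rows make up. A row lasts 1/10 s, in which the tool goes at most 50 mm and 8.59 degrees, less where a joint would pass 70% of its speed; a pose out of reach is approached as far as the arm can. A call with a gripper value outside its range is refused whole. The fingers move at their own pace and stop on an object; the grip force is fixed at half the most. Time passes only in rows, so rows that repeat a pose let the fingers close. It gives the time, the measured TCP pose, the force and the opening at its end, in the units of the state.
- read_state(): the state, without advancing time (a new reading comes with each control period).
- capture(name): name is "side" or "top" or "wrist"; returns a dict with "pixels" (420x560x3 uint8, red, green, blue), "intrinsics" (3x3 intrinsics, pixels), "k1" (the pictures are not rectified: a ray, as slopes to the right and down, at radius r is drawn at 1 + k1 r^2 times it, then the intrinsics apply), "rvec" (rotation vector, rad) and "tvec" (3), from world to camera coordinates, as OpenCV has them. Camera axes: x right, y down, z forward; pixel columns grow to the right and rows downward; lengths in m; the calibration is good to about 2 mm. A picture is of the moment at which its call begins. There is no depth.
- hand_in(): hands the job in, once; it reports no verdict.
Trained networks look in the newest picture that a camera, given by its name, has taken for a name from the list of things; names that differ only in an ending like _2 or _b are one class to them, and where a whole thing is asked for, a point or a joint stands for the part that bears it (a point fixed in the world has none). Each returns a list of dicts, best first, with "p" (0 to 1); they miss things now and then, are a little off and sometimes report something else, mostly with a low value. They report only what shows in the picture. A call takes as long as a camera call. They do not tell look-alikes from the thing itself.
- trace(camera, target): "mask" (420x560 bool, what is visible of it) and "at" ([column, row] in pixels, amid what is visible of it).
The state is a dict: "time_s": time; "joint_positions": joint angles; "qvel": joint speeds; "tau": joint torques, N m; "position": TCP position; "tcp_rot": TCP orientation; "force": force on the tool from outside, world axes, zero at the start; "moment": the same for the moment, N m; "opening": opening from 0.0 (shut) to 1.0 (fully open).
Only numpy, scipy, OpenCV 4.12 (cv2) and the standard library are available. Lean on these libraries where they do the work, as an engineer would, in place of code of your own. Each camera call takes 0.05 s, during which the arm holds its last target.

## Working session

There is one attempt and no reset: what is moved stays moved. The work goes in short steps, Python scripts to look and compute and a tool call to move; the robot and the scene stay as the last step left them, time stands still between calls to the robot, and variables do not carry over. Pictures are saved under pics/ and viewed, and the job is handed in when it is done.

Besides the shell and the picture viewer there is one more tool, called as name(argument=value, ...) on one line, values as JSON. play_rows: Moves the arm, as the interface text tells. Its arguments: {"type":"object","properties":{"rows":{"type":"array"}},"required":["rows"]}

```bash
mkdir -p pics; ls
cat > h.py <<'E'
from rig import *
import numpy as np, cv2
def snap(n,out=None):
    c=capture(n)
    if out: cv2.imwrite('pics/'+out,cv2.cvtColor(c['pixels'],cv2.COLOR_RGB2BGR))
    return c
def ray(c,px):
    K=np.array(c['intrinsics']);k1=c['k1'];R=cv2.Rodrigues(np.array(c['rvec'],float))[0];t=np.array(c['tvec'],float).ravel()
    p=cv2.undistortPoints(np.array([[px]],float),K,np.array([k1,0,0,0,0.]))[0,0]
    return -R.T@t, R.T@np.array([p[0],p[1],1])
def atz(c,px,z):
    o,d=ray(c,px); return o+d*(z-o[2])/d[2]
def proj(c,P):
    return cv2.projectPoints(np.array(P,float).reshape(-1,1,3),np.array(c['rvec'],float),np.array(c['tvec'],float),np.array(c['intrinsics']),np.array([c['k1'],0,0,0,0.]))[0][:,0]
def tri(obs):
    A=np.zeros((3,3));b=np.zeros(3)
    for c,px in obs:
        o,d=ray(c,px);d=d/np.linalg.norm(d);M=np.eye(3)-np.outer(d,d);A+=M;b+=M@o
    return np.linalg.solve(A,b)
E
python3 - <<'E'
from h import *
for n in ['side','top','wrist']:
    c=snap(n,n+'0.png'); o,d=ray(c,[280,210]); print(n,o.round(3),d.round(3))
    for t in ['mast_grip','stand','pad','upper_mouth','lower_mouth','mug','tea_can','tape','stapler','eraser']:
        try: print(t,[(round(r['p'],2),np.round(r['at']).tolist(),int(r['mask'].sum())) for r in trace(n,t)])
        except Exception as e: print(t,e)
print(read_state())
E
```

```text
pics
side [ 0.411 -0.613  0.836] [ 0.159  0.669 -0.726]
mast_grip [(0.72, [226.0, 142.0], 632), (0.53, [188.0, 159.0], 338)]
stand [(0.97, [231.0, 177.0], 1087)]
pad [(0.64, [267.0, 343.0], 109)]
upper_mouth [(0.82, [256.0, 334.0], 3335)]
lower_mouth [(0.59, [255.0, 334.0], 3477), (0.59, [391.0, 333.0], 575), (0.41, [370.0, 237.0], 1412)]
mug [(0.74, [200.0, 278.0], 1354), (0.72, [254.0, 256.0], 1599)]
tea_can []
tape [(0.75, [310.0, 235.0], 624)]
stapler [(0.73, [198.0, 280.0], 1397), (0.59, [232.0, 177.0], 1122), (0.48, [313.0, 254.0], 653)]
eraser [(0.57, [326.0, 183.0], 184), (0.26, [198.0, 280.0], 1397)]
top [0.499 0.052 1.344] [ 0.07   0.016 -0.997]
mast_grip [(0.66, [149.0, 270.0], 314), (0.58, [194.0, 253.0], 332), (0.55, [197.0, 292.0], 150)]
stand [(0.6, [201.0, 251.0], 621)]
pad []
upper_mouth [(0.76, [379.0, 256.0], 1508)]
lower_mouth [(0.94, [377.0, 256.0], 1533)]
mug [(0.97, [312.0, 246.0], 811)]
tea_can [(0.86, [315.0, 143.0], 624), (0.66, [378.0, 255.0], 1515)]
tape [(0.56, [288.0, 200.0], 332)]
stapler [(0.7, [313.0, 296.0], 692)]
eraser [(0.59, [226.0, 159.0], 232)]
[... 244 characters left out ...]
161e+01, -1.48049056e-03,
        6.76894245e+01, -1.02280187e+01]), 'qvel': array([ 0.04638888,  0.02148135,  0.03114376, -0.01350154, -0.0992438 ,
       -0.05938349]), 'tau': array([-1.91530416e-04, -4.39998543e+01, -1.76980627e+01,  6.32972550e-02,
        5.03005169e-02, -6.11692968e-06]), 'position': array([ 0.20773441, -0.58944452,  0.22254401]), 'tcp_rot': array([[-2.58398420e-05,  9.43149625e-01,  3.32368447e-01],
       [ 1.00466987e-05,  3.32368448e-01, -9.43149625e-01],
       [-1.00000000e+00, -2.10316316e-05, -1.80638883e-05]]), 'force': array([6.54339380e-01, 6.49178811e-04, 1.64400184e-01]), 'moment': array([0.01610619, 0.01660952, 0.0034188 ]), 'opening': 1.0023618761621031}
```

View pics/side0.png

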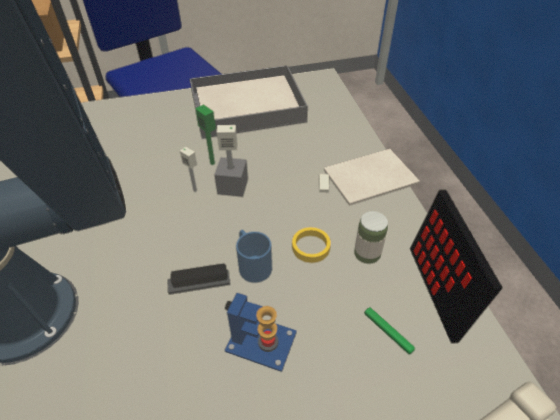

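View pics/top0.png

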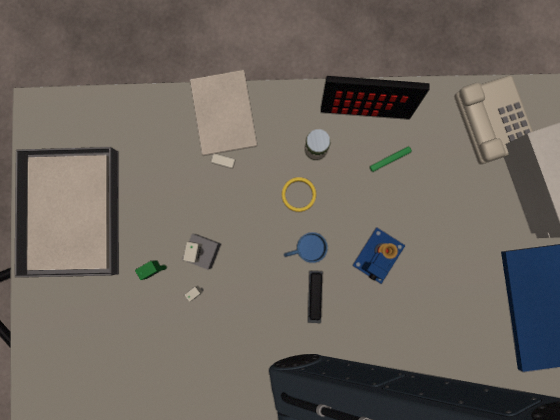

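```bash
cat > crop.py <<'E'
import cv2,sys
f,x0,y0,x1,y1,s,o=sys.argv[1:]
x0,y0,x1,y1,s=map(int,(x0,y0,x1,y1,s))
im=cv2.imread('pics/'+f)[y0:y1,x0:x1]
cv2.imwrite('pics/'+o,cv2.resize(im,None,fx=s,fy=s,interpolation=cv2.INTER_CUBIC))
E
python3 crop.py side0.png 170 90 270 200 4 a.png; python3 crop.py top0.png 130 225 230 305 4 b.png
python3 crop.py side0.png 210 285 310 375 4 c.png; python3 crop.py top0.png 340 220 420 290 4 d.png
python3 - <<'E'
import cv2,numpy as np
for a,b,o in (('a','b','e'),('c','d','f')):
    A=cv2.imread(f'pics/{a}.png');B=cv2.imread(f'pics/{b}.png')
    h=max(A.shape[0],B.shape[0])
    z=np.zeros((h,A.shape[1]+B.shape[1],3),np.uint8);z[:A.shape[0],:A.shape[1]]=A;z[:B.shape[0],A.shape[1]:]=B
    cv2.imwrite(f'pics/{o}.png',z)
E
```

```text
(no output)
```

View pics/e.png

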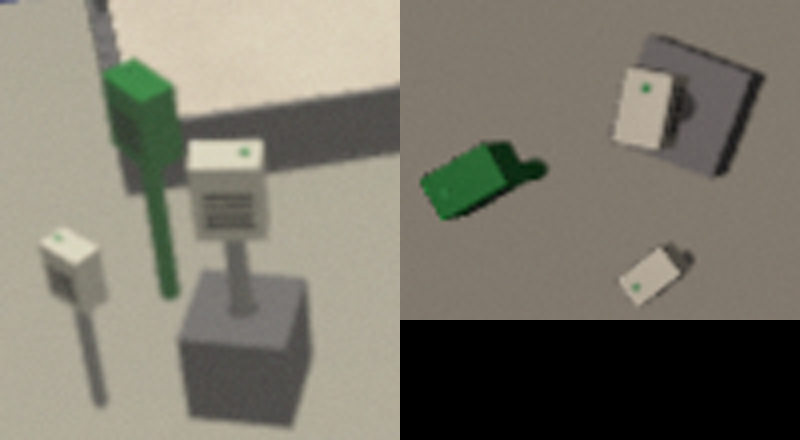

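View pics/f.png

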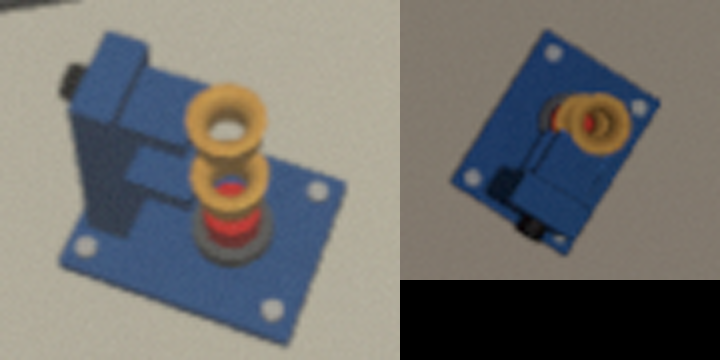

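Run:
```python
from h import *
s=capture('side');t=capture('top')
def T(x,y):return [(x-400)/4+130-.4,y/4+225-.4]
def S(x,y):return [x/4+170-.4,y/4+90-.4]
top=[T(628,68),T(677,75),T(664,150),T(612,141)]
P=np.array([atz(t,p,.191) for p in top]);print(P.round(4),P.mean(0).round(4))
for i in range(4):print(np.linalg.norm(P[i]-P[i-1]).round(4),np.degrees(np.arctan2(*(P[i]-P[i-1])[1::-1])))
so=[S(190,166),S(197,141),S(265,141),S(263,169)]
Q=np.array([atz(s,p,.191) for p in so]);print(Q.round(4),Q.mean(0).round(4))
for i in range(4):print(np.linalg.norm(Q[i]-Q[i-1]).round(4),np.degrees(np.arctan2(*(Q[i]-Q[i-1])[1::-1])))
B=[T(650,35),T(765,75),T(718,178)]
B=np.array([atz(t,p,.07) for p in B]);print('stand',((B[0]+B[2])/2).round(4), np.linalg.norm(B[0]-B[1]),np.linalg.norm(B[2]-B[1]))
m1=[228/4+209.6,122/4+284.6];m2=[197/4+339.6,124/4+219.6]
print(atz(s,m1,.113),atz(t,m2,.113),tri([(s,m1),(t,m2)]))
l1=[229/4+209.6,180/4+284.6]
print(atz(s,l1,.063))
# column
c=(547/4+340-100,185/4+220)
print(atz(t,((570-400)/4+340,195/4+220),.118))
# pole base at stand top
print('pole',atz(s,S(243,312),.07))
print(proj(t,[[.6,0,0],[.7,0,0],[.6,.1,0]]))
```

```text
[[0.5131 0.2847 0.191 ]
 [0.5085 0.2568 0.191 ]
 [0.4663 0.2647 0.191 ]
 [0.472  0.2943 0.191 ]] [0.49   0.2751 0.191 ]
0.0422 -13.11415220236214
0.0283 -99.28962851508253
0.043 169.36857753355042
0.0301 79.11026210743806
[[0.4693 0.2656 0.191 ]
 [0.477  0.2889 0.191 ]
 [0.5164 0.2788 0.191 ]
 [0.5104 0.252  0.191 ]] [0.4933 0.2713 0.191 ]
0.0433 161.69023633610234
0.0245 71.75461534022953
0.0406 -14.511459907235501
0.0274 -102.51988319874104
stand [0.4899 0.2742 0.07  ] 0.07677002061378321 0.0705276284467043
[ 0.48278332 -0.19426474  0.113     ] [ 0.48166091 -0.18780082  0.113     ] [ 0.48256389 -0.18950987  0.10502262]
[ 0.48149788 -0.19542577  0.063     ]
[ 0.43871162 -0.17017624  0.118     ]
pole [0.49055613 0.2691786  0.07      ]
[[307.96248362 206.96617457]
 [307.01842044 169.46912449]
 [270.19216869 207.82680041]]
```

```bash
cat >> h.py <<'E'
def Rdown(zang):
    a=np.radians(zang);x=np.array([0,0,-1.]);z=np.array([np.cos(a),np.sin(a),0]);y=np.cross(z,x)
    return np.stack([x,y,z],1)
def row(P,zang):
    s=read_state();R=np.array(s['tcp_rot']);p=np.array(s['position'])
    d=R.T@(np.array(P)-p); r=np.degrees(cv2.Rodrigues(R.T@Rdown(zang))[0].ravel())
    print('row',d.round(4),r.round(2)); return d,r
E
python3 - <<'E'
from h import *
row([.45,-.2,.32],-102.5)
E
```

```text
row [-0.0974  0.3579 -0.2868] [31.91 -0.   -0.  ]
```

play_rows(rows=[[[-0.01,0.036,-0.029,4,0,0,0.087],[-0.02,0.072,-0.057,8,0,0,0.087],[-0.03,0.107,-0.086,12,0,0,0.087],[-0.04,0.143,-0.115,16,0,0,0.087],[-0.05,0.179,-0.143,20,0,0,0.087],[-0.06,0.215,-0.172,24,0,0,0.087],[-0.07,0.25,-0.2,28,0,0,0.087],[-0.08,0.286,-0.23,31.9,0,0,0.087],[-0.09,0.322,-0.258,31.9,0,0,0.087],[-0.097,0.358,-0.287,31.9,0,0,0.087],[-0.097,0.358,-0.287,31.9,0,0,0.087],[-0.097,0.358,-0.287,31.9,0,0,0.087]]])

```text
time_s: 2.95
position: [0.4504, -0.1989, 0.3198]
tcp_rot: [[0.0, 0.977, -0.213], [-0.001, -0.213, -0.977], [-1.0, 0.0, 0.001]]
force: [-0.0, -0.0, 0.3]
opening: 0.999
```

Run:
```python
from h import *
s=read_state();print(s['time_s'],s['position'],s['joint_positions'].round(1))
c=snap('wrist','w1.png');print(proj(c,[[.482,-.191,.113],[.482,-.191,.063]]))
print([(r['p'],r['at']) for r in trace('wrist','upper_mouth')])
row([.40,.25,.32],-102.5)
```

```text
2.95 [ 0.4503776  -0.19888854  0.31982081] [-36.8  13.4  93.1  -0.   73.4  65.5]
[[267.10226326 166.01187663]
 [268.40564341 162.08895542]]
[(0.6, [262.4, 175.8])]
row [-0.0007 -0.146  -0.4289] [-0.02  0.02  0.04]
```

View pics/w1.png

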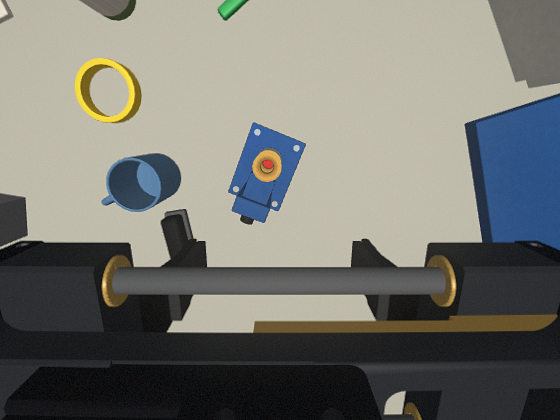

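```bash
python3 crop.py w1.png 220 115 310 230 6 g.png
python3 - <<'E'
from h import *
im=cv2.imread('pics/w1.png');hsv=cv2.cvtColor(im,cv2.COLOR_BGR2HSV)
m=cv2.inRange(hsv,(10,90,120),(28,255,255));m[:140]=0;m[190:]=0;m[:,:245]=0;m[:,295:]=0
n,l,st,ce=cv2.connectedComponentsWithStats(m);print(st,ce)
E
```

```text
[[     0      0    560    420 234563]
 [   252    150     30     32    637]] [[279.53451738 209.6190192 ]
 [266.78963893 165.67346939]]
```

View pics/g.png

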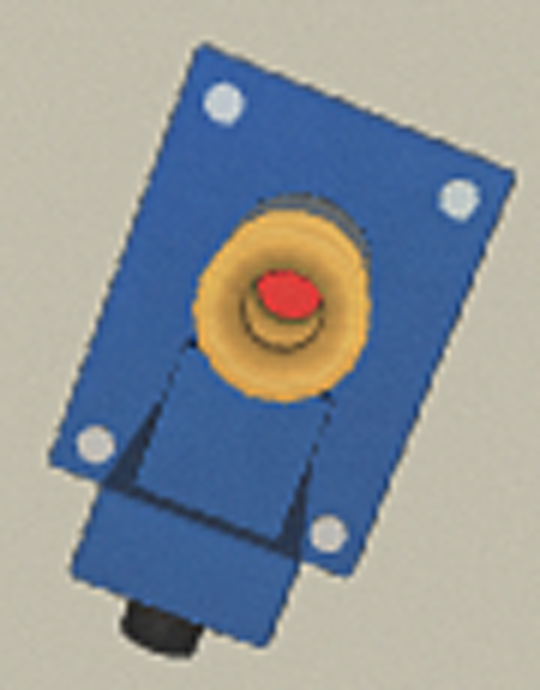

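Run:
```python
from h import *
c=capture('wrist')
for p in ([267.2,167.2],[266.7,166.7]): print(atz(c,p,.113))
print(proj(c,[[.482,-.191,.113],[.483,-.191,.113]]))
row([.42,.25,.32],-102.5)
```

```text
[ 0.47958835 -0.19227197  0.113     ]
[ 0.48033456 -0.19179983  0.113     ]
[[265.77939749 165.53852154]
 [265.59837182 164.75665717]]
row [-0.0007 -0.1268 -0.4335] [-0.08  0.01  0.05]
```

play_rows(rows=[[[0,-0.009,-0.045,0,0,0,0.087],[0,-0.018,-0.09,0,0,0,0.087],[0,-0.028,-0.135,0,0,0,0.087],[0,-0.038,-0.18,0,0,0,0.087],[0,-0.047,-0.225,0,0,0,0.087],[0,-0.057,-0.27,0,0,0,0.087],[0,-0.067,-0.315,0,0,0,0.087],[0,-0.077,-0.36,0,0,0,0.087],[0,-0.088,-0.4,0,0,0,0.087],[0,-0.098,-0.44,0,0,0,0.087],[0,-0.098,-0.44,0,0,0,0.087],[0,-0.098,-0.44,0,0,0,0.087]]])

```text
time_s: 4.3
position: [0.4497, 0.2502, 0.319]
tcp_rot: [[-0.001, 0.976, -0.216], [-0.001, -0.216, -0.976], [-1.0, -0.001, 0.001]]
force: [-0.7, -0.2, 0.2]
opening: 1.004
```

```bash
python3 - <<'E'
from h import *
s=read_state();print(s['time_s'],s['position'],s['joint_positions'].round(1))
c=snap('wrist','w2.png');np.save('w2.npy',c,allow_pickle=True)
print(proj(c,[[.491,.273,.191],[.491,.273,.07]]))
print([(r['p'],r['at']) for r in trace('wrist','mast_grip')])
E
python3 crop.py w2.png 180 80 360 230 4 k.png
```

```text
4.3 [0.44971336 0.25022676 0.31898174] [ 16.7  15.5  90.3  -0.   74.3 119.2]
[[247.21211025 168.49691984]
 [256.10246883 157.97270204]]
[(0.92, [244.4, 167.0]), (0.69, [262.4, 235.4]), (0.66, [170.4, 217.5])]
```

View pics/k.png

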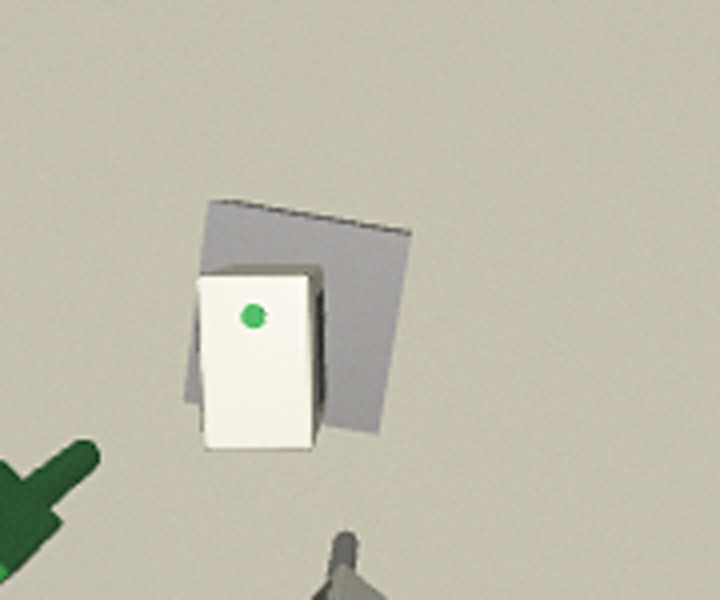

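Run:
```python
from h import *
c=np.load('w2.npy',allow_pickle=True).item()
def W(x,y):return [x/4+180-.4,y/4+80-.4]
P=np.array([atz(c,W(*p),.191) for p in [(198,276),(308,275),(313,448),(206,449)]]);print(P.round(4),P.mean(0).round(4))
for i in range(4):print(np.linalg.norm(P[i]-P[i-1]).round(4),np.degrees(np.arctan2(*(P[i]-P[i-1])[1::-1])).round(1))
B=np.array([atz(c,W(*p),.07) for p in [(209,200),(411,233),(379,433),(184,402)]]);print('stand',B.round(3),B.mean(0).round(4))
t=capture('top');s=capture('side')
g1=[206.,108];g2=[146.,271]
# top of green head
print('green',tri([(s,[140/4+170,82/4+90]),(t,[(465-400)/4+130,182/4+225])]))
print('small',tri([(s,[70/4+170,242/4+90]),(t,[(650-400)/4+130,275/4+225])]))
print('green base',atz(s,[172/4+170,295/4+90],0))
row([.492,.273,.23],-102.5)
```

```text
[[0.5136 0.2856 0.191 ]
 [0.508  0.2593 0.191 ]
 [0.466  0.2681 0.191 ]
 [0.4716 0.2947 0.191 ]] [0.4898 0.2769 0.191 ]
0.043 -12.2
0.0268 -102.0
0.0429 168.1
0.0271 78.1
stand [[0.535 0.296 0.07 ]
 [0.51  0.232 0.07 ]
 [0.444 0.257 0.07 ]
 [0.47  0.323 0.07 ]] [0.4899 0.277  0.07  ]
green [0.45130277 0.38194176 0.17425981]
small [0.39148892 0.28335983 0.13458233]
green base [0.45312476 0.37808405 0.        ]
row [ 0.0894  0.0359 -0.0325] [-0.16  0.03  0.02]
```

Run:
```python
from h import *
row([.490,.2765,.146],-102.1)
```

```text
row [ 0.1734  0.0332 -0.0355] [-0.56  0.03  0.02]
```

play_rows(rows=[[[0.04,0.02,-0.02,-0.5,0,0,0.087],[0.07,0.033,-0.0355,-0.5,0,0,0.087],[0.085,0.033,-0.0355,-0.5,0,0,0.087],[0.11,0.033,-0.0355,-0.5,0,0,0.087],[0.135,0.033,-0.0355,-0.5,0,0,0.087],[0.16,0.033,-0.0355,-0.5,0,0,0.087],[0.173,0.033,-0.0355,-0.5,0,0,0.087],[0.173,0.033,-0.0355,-0.5,0,0,0.087],[0.173,0.033,-0.0355,-0.5,0,0,0.087]]])

```text
time_s: 5.4
position: [0.4902, 0.2782, 0.1472]
tcp_rot: [[0.001, 0.978, -0.209], [0.0, -0.209, -0.978], [-1.0, 0.001, -0.001]]
force: [-0.1, 0.2, 0.7]
opening: 1.002
```

```bash
python3 - <<'E'
from h import *
s=read_state();print(s['time_s'],s['position'],s['force'].round(2))
snap('wrist','w3.png');snap('side','s3.png')
E
python3 crop.py s3.png 130 60 290 220 4 k3.png
```

```text
5.4 [0.49017068 0.27816041 0.14716372] [-0.14  0.24  0.69]
```

View pics/k3.png

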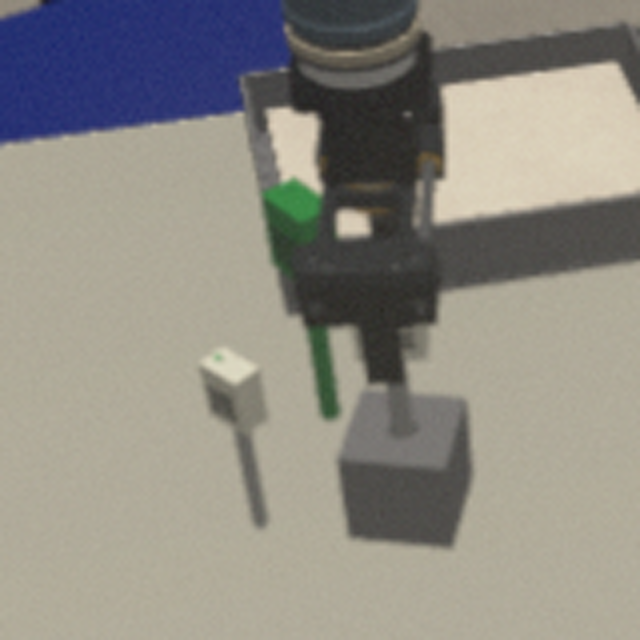

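View pics/w3.png

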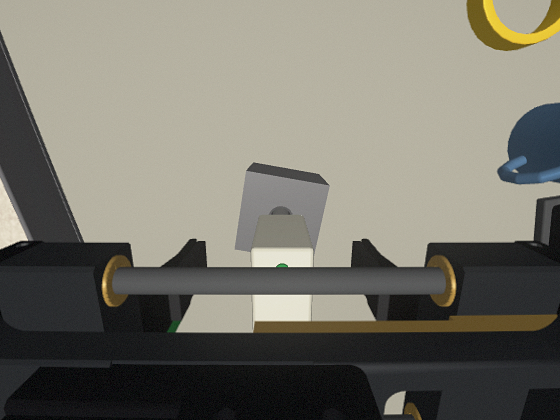

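play_rows(rows=[[[0,0,0,0,0,0,0.06],[0,0,0,0,0,0,0.04],[0,0,0,0,0,0,0.02],[0,0,0,0,0,0,0.015],[0,0,0,0,0,0,0.015],[0,0,0,0,0,0,0.015],[0,0,0,0,0,0,0.015],[0,0,0,0,0,0,0.015]]])

```text
time_s: 6.3
position: [0.4894, 0.2785, 0.1465]
tcp_rot: [[-0.0, 0.978, -0.208], [-0.0, -0.208, -0.978], [-1.0, -0.0, 0.0]]
force: [-0.1, -1.0, -0.7]
opening: 0.35
```

play_rows(rows=[[[0,0,0,0,0,0,0.015],[-0.01,0,0,0,0,0,0.015],[-0.03,0,0,0,0,0,0.015],[-0.055,0,0,0,0,0,0.015],[-0.085,0,0,0,0,0,0.015],[-0.115,0,0,0,0,0,0.015],[-0.145,0,0,0,0,0,0.015],[-0.165,0,0,0,0,0,0.015],[-0.165,0,0,0,0,0,0.015],[-0.165,0,0,0,0,0,0.015]]])

```text
time_s: 7.3
position: [0.4889, 0.2784, 0.3115]
tcp_rot: [[-0.0, 0.978, -0.208], [-0.0, -0.208, -0.978], [-1.0, -0.0, 0.0]]
force: [-0.2, -0.6, -1.8]
opening: 0.325
```

```bash
python3 - <<'E'
from h import *
s=read_state();print(s['time_s'],s['position'],s['force'].round(2),s['opening'])
snap('wrist','w4.png');snap('side','s4.png')
row([.48,.0,.312],-102.1)
E
python3 crop.py s4.png 150 40 270 200 4 k4.png
```

```text
7.3 [0.48890148 0.27840473 0.3115149 ] [-0.24 -0.62 -1.78] 0.32502321589133937
row [-0.0017  0.0497  0.2738] [0.11 0.1  0.17]
```

View pics/k4.png

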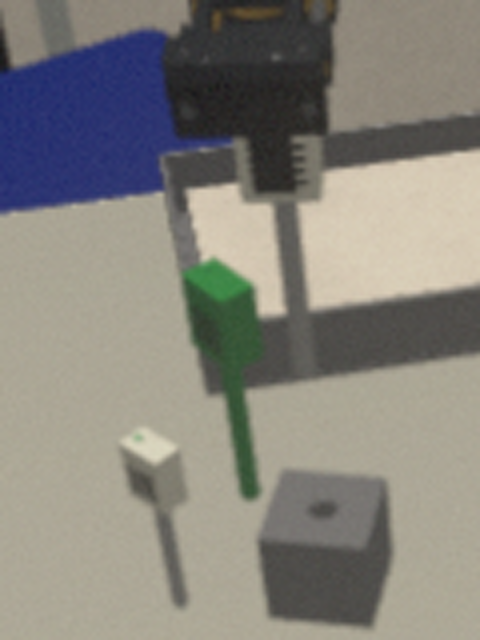

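View pics/w4.png

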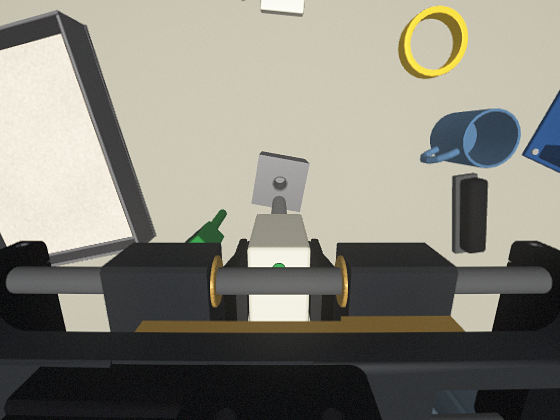

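play_rows(rows=[[[0,0.004,0.02,0,0,0,0.015],[0,0.012,0.06,0,0,0,0.015],[0,0.02,0.105,0,0,0,0.015],[0,0.029,0.15,0,0,0,0.015],[0,0.038,0.195,0,0,0,0.015],[0,0.046,0.24,0,0,0,0.015],[0,0.055,0.285,0,0,0,0.015],[0,0.064,0.33,0,0,0,0.015],[0,0.072,0.375,0,0,0,0.015],[0,0.081,0.42,0,0,0,0.015],[0,0.087,0.45,0,0,0,0.015],[0,0.0885,0.46,0,0,0,0.015]]])

```text
time_s: 8.6
position: [0.4798, -0.1928, 0.3099]
tcp_rot: [[-0.002, 0.977, -0.211], [0.001, -0.211, -0.977], [-1.0, -0.002, -0.0]]
force: [0.6, 0.0, -1.2]
opening: 0.316
```

play_rows(rows=[[[0,0,0,0,0,0,0.015],[0,0,0,0,0,0,0.015],[0,0,0,0,0,0,0.015]]])

```text
time_s: 8.9
position: [0.4801, -0.188, 0.3112]
tcp_rot: [[-0.001, 0.979, -0.206], [0.001, -0.206, -0.979], [-1.0, -0.001, -0.001]]
force: [-0.6, 0.2, -0.8]
opening: 0.32
```

```bash
python3 - <<'E'
from h import *
s=read_state();print(s['time_s'],s['position'],s['force'].round(2),s['opening'])
c=snap('wrist','w5.png');np.save('w5.npy',c,allow_pickle=True);d=snap('side','s5.png');np.save('s5.npy',d,allow_pickle=True);snap('top','t5.png')
print(proj(c,[[.481,-.1915,.113]]))
E
python3 crop.py w5.png 220 130 340 230 5 k5.png
python3 crop.py s5.png 210 210 340 370 4 k6.png
```

```text
8.9 [ 0.4801125  -0.1880237   0.31115271] [-0.56  0.19 -0.78] 0.31960333520379486
[[281.49268431 188.67473342]]
```

View pics/k5.png

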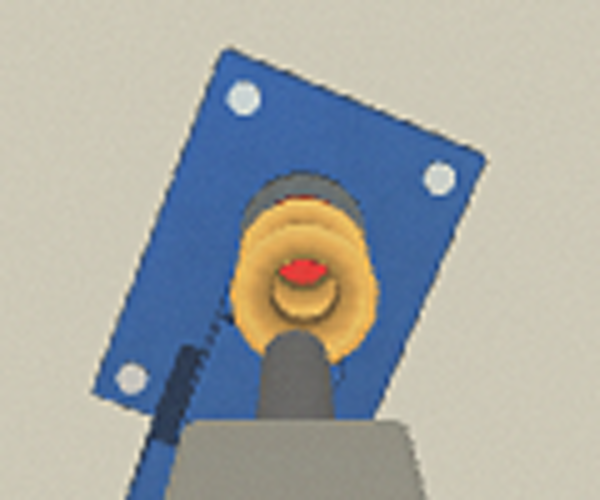

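View pics/k6.png

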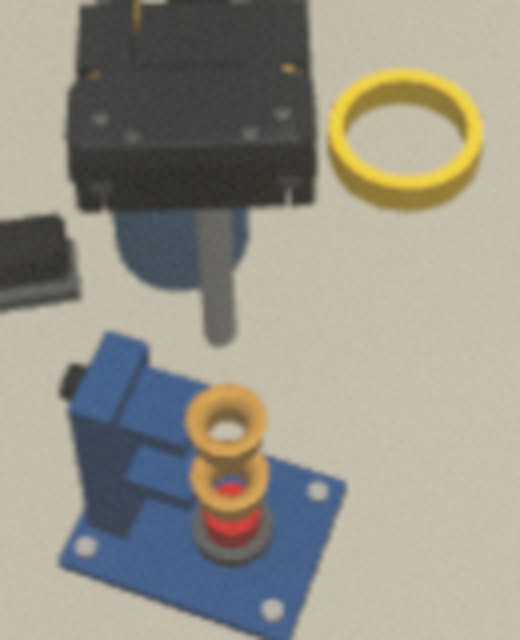

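```bash
cat > fit.py <<'E'
from h import *
from scipy.optimize import least_squares
a=np.linspace(0,2*np.pi,72)
def circ(X,Y,r,z): return np.c_[X+r*np.cos(a),Y+r*np.sin(a),0*a+z]
def sil(c,X,Y,zt):
    return np.r_[proj(c,circ(X,Y,.0045,zt)),proj(c,circ(X,Y,.007,zt+.004))]
if __name__=='__main__':
    c=np.load('w5.npy',allow_pickle=True).item()
    W=lambda x,y:np.array([x/5+220-.4,y/5+130-.4])
    zt=.311+.019-.003-.153
    e=W(299,330);L=W(264,370);Rr=W(329,370)
    def f(p):
        s=sil(c,p[0],p[1],zt); b=proj(c,np.r_[circ(p[0],p[1],.007,zt+.02)])
        l=b[b[:,0].argmin()];r=b[b[:,0].argmax()]
        # lateral: interpolate pole edges center at row of L via two heights
        q=proj(c,[[p[0],p[1],zt+.005],[p[0],p[1],zt+.03]])
        k=(L[1]-q[0,1])/(q[1,1]-q[0,1]); xc=q[0,0]+k*(q[1,0]-q[0,0])
        return [s[:,1].min()-e[1], xc-(L[0]+Rr[0])/2]
    p=least_squares(f,[.48,-.19],x_scale=.01).x;print('tip',p,f(p))
    m=W(303.5,296);print('mouth',atz(c,m,.113))
    for h in (.113,): 
        for r in (.012,.015,.018): q=proj(c,circ(.481,-.1915,r,h)); print(r,q.min(0),q.max(0))
    print('obs rim x',W(230,0)[0],W(377,0)[0],W(0,368)[1])
    d=np.load('s5.npy',allow_pickle=True).item()
    S=lambda x,y:[x/4+210-.4,y/4+210-.4]
    print('side tip',atz(d,S(220,337),zt),'mouth',atz(d,S(228,422),.113), 'lower',atz(d,S(229,480),.063))
    s=sil(d,p[0],p[1],zt); print('side sil pred',((s-[210,210]+.4)*4).min(0),((s-[210,210]+.4)*4).max(0))
    st=read_state();R=st['tcp_rot'];print(R[:,1],R[:,2])
E
python3 fit.py
```

```text
tip [ 0.47985243 -0.18794901] [np.float64(-2.842170943040401e-14), np.float64(5.684341886080802e-14)]
mouth [ 0.48115062 -0.19000443  0.113     ]
0.012 [271.92315513 179.16855143] [291.06750753 198.02465453]
0.015 [269.53006291 176.76677897] [293.46133283 200.33755042]
0.018 [267.13672621 174.35482705] [295.85516636 202.64070071]
obs rim x 265.6 295.0 203.2
side tip [ 0.48236735 -0.18865552  0.174     ] mouth [ 0.48278332 -0.19426474  0.113     ] lower [ 0.48149788 -0.19542577  0.063     ]
side sil pred [197.20847542 317.78202965] [229.95674164 345.84634086]
[ 9.78581433e-01 -2.05860096e-01  1.19093216e-05] [-2.05860088e-01 -9.78581409e-01 -2.21997144e-04]
```

play_rows(rows=[[[0.015,0.0016,0.0027,0,0,0,0.015],[0.03,0.0016,0.0027,0,0,0,0.015],[0.045,0.0016,0.0027,0,0,0,0.015],[0.052,0.0016,0.0027,0,0,0,0.015],[0.052,0.0016,0.0027,0,0,0,0.015],[0.052,0.0016,0.0027,0,0,0,0.015],[0.052,0.0016,0.0027,0,0,0,0.015]]])

```text
time_s: 9.75
position: [0.482, -0.193, 0.2604]
tcp_rot: [[0.002, 0.978, -0.207], [-0.001, -0.207, -0.978], [-1.0, 0.002, 0.001]]
force: [0.6, 1.0, -0.5]
opening: 0.315
```

```bash
python3 - <<'E'
from h import *
s=read_state();print(s['time_s'],s['position'],s['force'].round(2),s['moment'].round(2),s['opening'])
c=snap('wrist','w7.png');np.save('w7.npy',c,allow_pickle=True);d=snap('side','s7.png');np.save('s7.npy',d,allow_pickle=True)
E
python3 crop.py w7.png 230 140 330 230 6 k7.png
python3 crop.py s7.png 220 230 310 340 5 k8.png
```

```text
9.75 [ 0.48197197 -0.19297466  0.26039343] [ 0.55  1.03 -0.46] [0.04 0.02 0.01] 0.3153131828939805
```

View pics/k7.png

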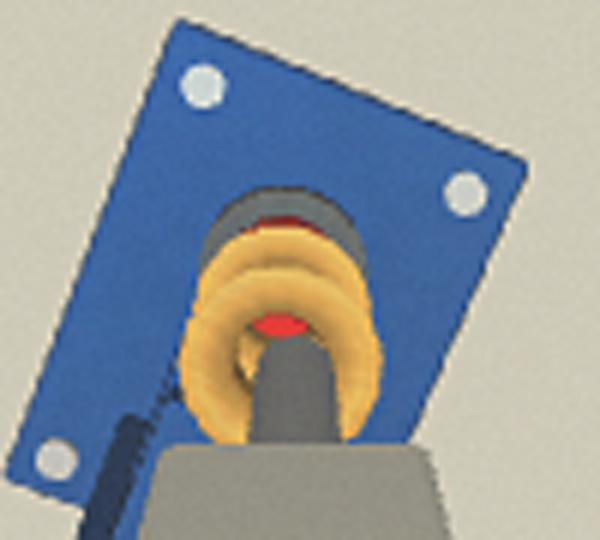

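View pics/k8.png

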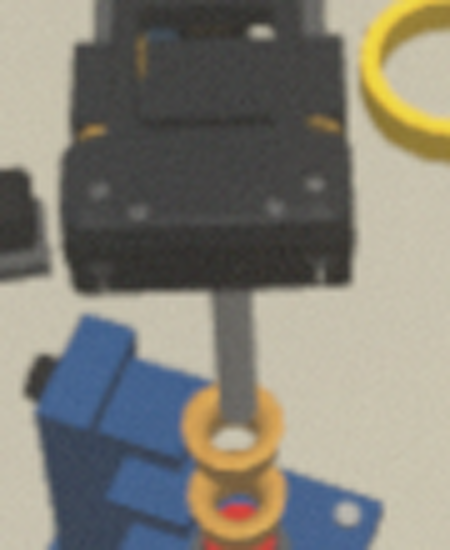

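Run:
```python
from fit import *
c=np.load('w7.npy',allow_pickle=True).item();d=np.load('s7.npy',allow_pickle=True).item()
zt=.2604-.137
W=lambda q:(np.asarray(q)-[230,140]+.4)*6
S=lambda q:(np.asarray(q)-[220,230]+.4)*5
for X,Y in ((.481,-.190),(.482,-.190),(.481,-.191)):
    r=W(proj(c,circ(X,Y,.018,.113)));s=W(sil(c,X,Y,zt));pc=W(proj(c,[[X,Y,zt+.01]]))
    print(X,Y,'wrist rim',r.min(0).round(1),r.max(0).round(1),'tip',s.min(0).round(1),s.max(0).round(1),pc.round(1))
    r=S(proj(d,circ(X,Y,.018,.113)));s=S(sil(d,X,Y,zt))
    print('  side rim',r.min(0).round(1),r.max(0).round(1),'tip',s.min(0).round(1),s.max(0).round(1))
```

```text
0.481 -0.19 wrist rim [180.2 268.6] [378.5 461.9] tip [238.4 345.9] [319.  424.3] [[278.4 393.6]]
  side rim [177.9 375.1] [277.3 463.1] tip [206.7 380.2] [245.9 414.6]
0.482 -0.19 wrist rim [179.  263.2] [377.4 456.8] tip [237.2 340.4] [317.8 418.9] [[277.2 388. ]]
  side rim [180.6 374.5] [280.  462.5] tip [209.5 379.6] [248.6 414. ]
0.481 -0.191 wrist rim [185.6 267.5] [383.9 460.9] tip [244.  344.7] [324.7 423.1] [[284.2 392.4]]
  side rim [178.4 377.4] [278.  465.5] tip [207.3 382.6] [246.5 417.1]
```

play_rows(rows=[[[0,-0.0024,-0.0015,0,0,0,0.015],[0,-0.0024,-0.0015,0,0,0,0.015],[0.003,-0.0024,-0.0015,0,0,0,0.015],[0.006,-0.0024,-0.0015,0,0,0,0.015],[0.009,-0.0024,-0.0015,0,0,0,0.015],[0.012,-0.0024,-0.0015,0,0,0,0.015],[0.012,-0.0024,-0.0015,0,0,0,0.015]]])

```text
time_s: 10.55
position: [0.479, -0.1906, 0.2469]
tcp_rot: [[-0.001, 0.978, -0.208], [0.001, -0.208, -0.978], [-1.0, -0.001, -0.001]]
force: [0.2, -0.9, -1.3]
opening: 0.319
```

```bash
python3 - <<'E'
from h import *
s=read_state();print(s['time_s'],s['position'],s['force'].round(2),s['moment'].round(2),s['opening'])
c=snap('wrist','w9.png');np.save('w9.npy',c,allow_pickle=True);d=snap('side','s9.png');np.save('s9.npy',d,allow_pickle=True)
E
python3 crop.py w9.png 230 140 330 230 6 k9.png
python3 crop.py s9.png 220 230 310 340 5 k10.png
```

```text
10.55 [ 0.47902748 -0.1906291   0.24687083] [ 0.21 -0.95 -1.27] [ 0.06  0.02 -0.  ] 0.3194478878828515
```

View pics/k9.png

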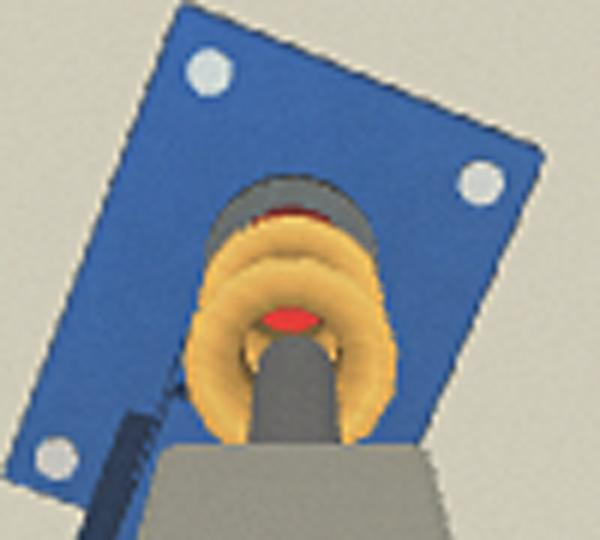

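View pics/k10.png

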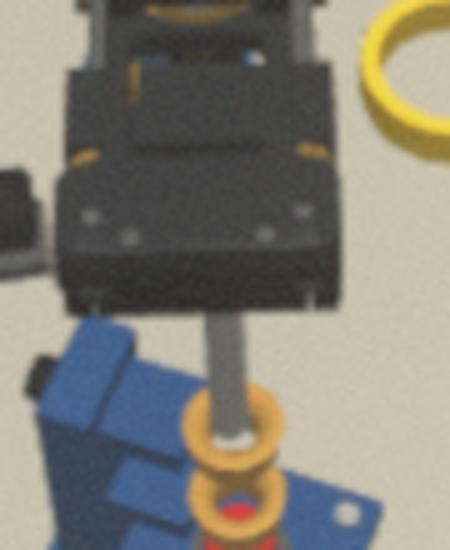

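```bash
cat > cmp.py <<'E'
from fit import *
import sys
def run(zt,suf,wr,wt,sr,st):
    # wr: wrist rim (xmin,xmax,top), wt tip (xc at pole,rowtop), sr side rim center, st side tip (xc,bottom) crop px
    c=np.load(f'w{suf}.npy',allow_pickle=True).item();d=np.load(f's{suf}.npy',allow_pickle=True).item()
    W=lambda q:(np.asarray(q)-[230,140]+.4)*6
    S=lambda q:(np.asarray(q)-[220,230]+.4)*5
    def fr(p):
        r=W(proj(c,circ(p[0],p[1],.018,.113)));return [(r[:,0].min()+r[:,0].max())/2-(wr[0]+wr[1])/2, r[:,1].min()-wr[2]]
    m=least_squares(fr,[.48,-.19],x_scale=.01).x
    def ft(p):
        s=W(sil(c,p[0],p[1],zt));q=W(proj(c,[[p[0],p[1],zt+.01]]));return [q[0,0]-wt[0],s[:,1].min()-wt[1]]
    t=least_squares(ft,[.48,-.19],x_scale=.01).x
    print('wrist mouth',m.round(4),'tip',t.round(4),'delta mm',((m-t)*1000).round(1))
    def gr(p):
        r=S(proj(d,circ(p[0],p[1],.018,.113)));return (r.min(0)+r.max(0))/2-sr
    m=least_squares(gr,[.48,-.19],x_scale=.01).x
    def gt(p):
        s=S(sil(d,p[0],p[1],zt));return [(s[:,0].min()+s[:,0].max())/2-st[0],s[:,1].max()-st[1]]
    t=least_squares(gt,[.48,-.19],x_scale=.01).x
    print('side mouth',m.round(4),'tip',t.round(4),'delta mm',((m-t)*1000).round(1))
E
python3 - <<'E'
from cmp import *
run(.110,9,(184,397,256),(293,335),(233,430),(228,438))
run(.1234,7,(180,383,265),(294,333),(233,430),(238,425))
E
```

```text
wrist mouth [ 0.4817 -0.1903] tip [ 0.4791 -0.1902] delta mm [ 2.6 -0.1]
side mouth [ 0.4819 -0.1948] tip [ 0.4808 -0.1916] delta mm [ 1.1 -3.3]
wrist mouth [ 0.4816 -0.1905] tip [ 0.4827 -0.1931] delta mm [-1.1  2.5]
side mouth [ 0.4819 -0.1948] tip [ 0.4841 -0.1951] delta mm [-2.2  0.2]
```

play_rows(rows=[[[0,0.0019,0.0008,0,0,0,0.015],[0,0.0019,0.0008,0,0,0,0.015],[0.003,0.0019,0.0008,0,0,0,0.015],[0.006,0.0019,0.0008,0,0,0,0.015],[0.009,0.0019,0.0008,0,0,0,0.015],[0.009,0.0019,0.0008,0,0,0,0.015]]])

```text
time_s: 11.25
position: [0.4806, -0.1917, 0.2379]
tcp_rot: [[-0.001, 0.978, -0.208], [0.001, -0.208, -0.978], [-1.0, -0.001, -0.001]]
force: [0.3, -0.2, -1.3]
opening: 0.324
```

```bash
python3 - <<'E'
from h import *
s=read_state();print(s['time_s'],s['position'],s['force'].round(2),s['moment'].round(2),s['opening'])
c=snap('wrist','w11.png');np.save('w11.npy',c,allow_pickle=True);d=snap('side','s11.png');np.save('s11.npy',d,allow_pickle=True)
E
python3 crop.py w11.png 230 140 330 230 4 k9.png
python3 crop.py s11.png 220 230 310 340 4 k10.png
python3 -c "
import cv2,numpy as np
a=cv2.imread('pics/k9.png');b=cv2.imread('pics/k10.png');z=np.zeros((440,760,3),np.uint8);z[:a.shape[0],:400]=a;z[:b.shape[0],400:]=b;cv2.imwrite('pics/k11.png',z)"
```

```text
11.25 [ 0.48064857 -0.19173552  0.23790943] [ 0.33 -0.16 -1.33] [0.05 0.   0.01] 0.32355325932799894
```

View pics/k11.png

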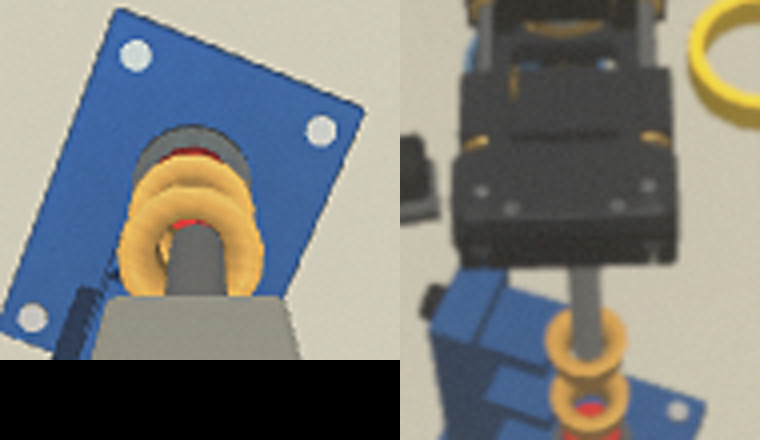

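play_rows(rows=[[[0.002,0.0003,-0.0005,0,0,0,0.015],[0.004,0.0003,-0.0005,0,0,0,0.015],[0.006,0.0003,-0.0005,0,0,0,0.015],[0.008,0.0003,-0.0005,0,0,0,0.015],[0.008,0.0003,-0.0005,0,0,0,0.015]]])

```text
time_s: 11.85
position: [0.4813, -0.1916, 0.2302]
tcp_rot: [[-0.0, 0.978, -0.208], [0.0, -0.208, -0.978], [-1.0, -0.0, -0.0]]
force: [-0.3, 0.7, -0.7]
opening: 0.32
```

Run:
```python
from h import *
for i in range(2):
  s=read_state();print(s['time_s'],s['position'],s['force'].round(2),s['moment'].round(2),s['opening']);snap('side','s12.png')
```

```text
11.85 [ 0.48134907 -0.19156491  0.2302066 ] [-0.33  0.66 -0.66] [ 0.19  0.1  -0.02] 0.3196303995810188
11.9 [ 0.48138571 -0.19155333  0.2303125 ] [-0.49 -0.41 -1.15] [ 0.14  0.06 -0.01] 0.3175282203010048
```

play_rows(rows=[[[0.002,-0.0004,-0.0007,0,0,0,0.015],[0.004,-0.0004,-0.0007,0,0,0,0.015],[0.007,-0.0004,-0.0007,0,0,0,0.015],[0.01,-0.0004,-0.0007,0,0,0,0.015],[0.01,-0.0004,-0.0007,0,0,0,0.015]]])

```text
time_s: 12.45
position: [0.4809, -0.1907, 0.22]
tcp_rot: [[-0.001, 0.978, -0.208], [0.001, -0.208, -0.978], [-1.0, -0.001, -0.0]]
force: [-0.2, -0.3, -1.2]
opening: 0.319
```

```bash
python3 - <<'E'
from h import *
for i in range(2):
  s=read_state();print(s['time_s'],s['position'],s['force'].round(2),s['moment'].round(2),s['opening']);snap('side','s13.png')
snap('wrist','w13.png')
E
python3 crop.py w13.png 230 140 330 230 4 k9.png
python3 crop.py s13.png 220 230 310 340 4 k10.png
python3 -c "
import cv2,numpy as np
a=cv2.imread('pics/k9.png');b=cv2.imread('pics/k10.png');z=np.zeros((440,760,3),np.uint8);z[:a.shape[0],:400]=a;z[:b.shape[0],400:]=b;cv2.imwrite('pics/k13.png',z)"
```

```text
12.45 [ 0.48093524 -0.19066322  0.22001022] [-0.19 -0.28 -1.16] [ 0.1   0.04 -0.02] 0.31855731090136125
12.5 [ 0.48106679 -0.19074274  0.22022642] [ 0.32 -0.57 -1.85] [ 0.04  0.02 -0.06] 0.3195172438500154
```

View pics/k13.png

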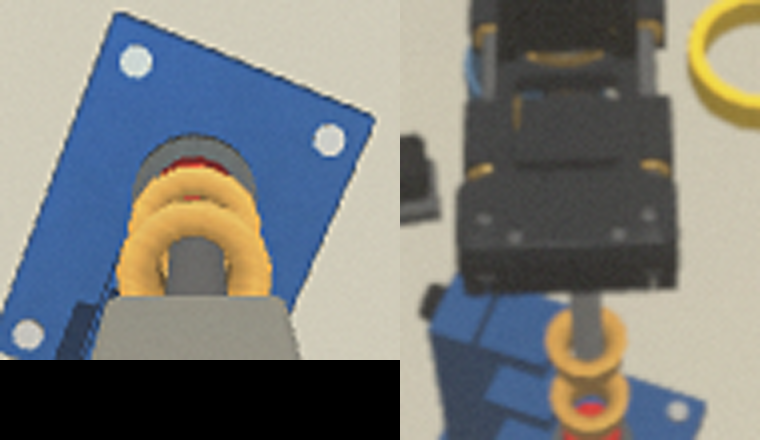

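play_rows(rows=[[[0.004,0,0,0,0,0,0.015],[0.008,0,0,0,0,0,0.015],[0.012,0,0,0,0,0,0.015],[0.016,0,0,0,0,0,0.015],[0.02,0,0,0,0,0,0.015],[0.024,0,0,0,0,0,0.015],[0.024,0,0,0,0,0,0.015]]])

```text
time_s: 13.3
position: [0.4808, -0.1906, 0.1959]
tcp_rot: [[-0.001, 0.978, -0.208], [0.001, -0.208, -0.978], [-1.0, -0.001, -0.001]]
force: [-0.4, 0.4, -0.5]
opening: 0.318
```

```bash
python3 - <<'E'
from h import *
for i in range(2):
  s=read_state();print(s['time_s'],s['position'],s['force'].round(2),s['moment'].round(2),s['opening']);snap('side','s14.png')
E
python3 crop.py s14.png 210 230 310 370 4 k14.png
```

```text
13.3 [ 0.48081745 -0.19057357  0.19586253] [-0.36  0.39 -0.51] [ 0.05  0.08 -0.01] 0.3177685925137055
13.35 [ 0.48103103 -0.1907157   0.19617826] [-0.06 -0.2  -0.77] [ 0.05 -0.01 -0.01] 0.317026609962875
```

View pics/k14.png

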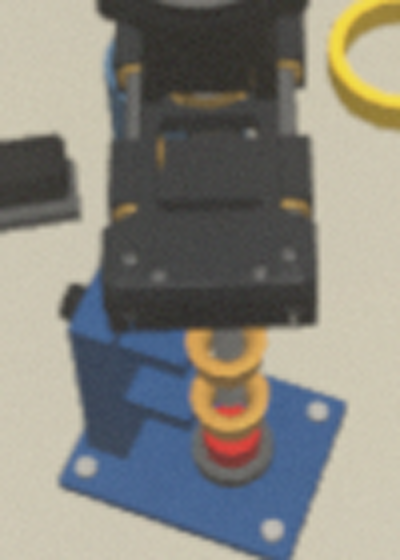

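play_rows(rows=[[[0.003,0,0,0,0,0,0.015],[0.006,0,0,0,0,0,0.015],[0.009,0,0,0,0,0,0.015],[0.012,0,0,0,0,0,0.015],[0.012,0,0,0,0,0,0.015]]])

```text
time_s: 13.9
position: [0.4809, -0.1906, 0.184]
tcp_rot: [[-0.001, 0.978, -0.208], [0.001, -0.208, -0.978], [-1.0, -0.001, -0.0]]
force: [-0.6, -0.4, -1.0]
opening: 0.318
```

Run:
```python
from h import *
for i in range(2):
  s=read_state();print(s['time_s'],s['position'],s['force'].round(2),s['moment'].round(2),s['opening']);snap('side','s15.png')
```

```text
13.9 [ 0.48091114 -0.19063041  0.18404248] [-0.58 -0.36 -1.  ] [ 0.04  0.03 -0.03] 0.3176424376584444
13.95 [ 0.48102874 -0.19069457  0.1842228 ] [-1.35 -0.17 -0.6 ] [ 0.06 -0.02 -0.02] 0.3215286261107655
```

play_rows(rows=[[[0.003,0,0,0,0,0,0.015],[0.006,0,0,0,0,0,0.015],[0.008,0,0,0,0,0,0.015],[0.008,0,0,0,0,0,0.015]]])

```text
time_s: 14.4
position: [0.481, -0.1907, 0.1761]
tcp_rot: [[-0.001, 0.978, -0.208], [0.0, -0.208, -0.978], [-1.0, -0.001, -0.0]]
force: [-0.0, -0.1, -1.5]
opening: 0.32
```

```bash
cat > rd.py <<'E'
from h import *
L=[]
for i in range(4):
  s=read_state();L.append(np.r_[s['position'],s['force'],s['moment'],s['opening']]);capture('side')
L=np.array(L);print(s['time_s'],L.mean(0).round(4),'Fz',L[:,5].round(2))
E
python3 rd.py
```

```text
14.55 [ 0.4811 -0.1908  0.1764 -0.3194 -0.1065 -1.3413  0.0412  0.0179  0.0019
  0.3192] Fz [-1.51 -0.57 -1.52 -1.77]
```

play_rows(rows=[[[0.0015,0,0,0,0,0,0.015],[0.002,0,0,0,0,0,0.015],[0.002,0,0,0,0,0,0.015]]])

```text
time_s: 14.9
position: [0.4811, -0.1908, 0.1745]
tcp_rot: [[-0.0, 0.978, -0.208], [0.0, -0.208, -0.978], [-1.0, -0.0, -0.0]]
force: [-0.2, -0.0, -0.5]
opening: 0.319
```

play_rows(rows=[[[0.0015,0,0,0,0,0,0.015],[0.002,0,0,0,0,0,0.015],[0.002,0,0,0,0,0,0.015]]])

```text
time_s: 15.2
position: [0.4811, -0.1907, 0.1724]
tcp_rot: [[-0.0, 0.978, -0.208], [0.0, -0.208, -0.978], [-1.0, -0.0, -0.0]]
force: [-0.7, 0.6, -2.6]
opening: 0.315
```

play_rows(rows=[[[0.001,0,0,0,0,0,0.015],[0.001,0,0,0,0,0,0.015]]])

```text
time_s: 15.4
position: [0.4811, -0.1908, 0.1714]
tcp_rot: [[-0.0, 0.978, -0.208], [0.0, -0.208, -0.978], [-1.0, -0.0, -0.0]]
force: [0.3, 0.2, -1.2]
opening: 0.319
```

play_rows(rows=[[[0.001,0,0,0,0,0,0.015],[0.001,0,0,0,0,0,0.015]]])

```text
time_s: 15.6
position: [0.4811, -0.1908, 0.1704]
tcp_rot: [[-0.0, 0.978, -0.208], [0.0, -0.208, -0.978], [-1.0, -0.0, -0.0]]
force: [0.4, -0.2, -0.5]
opening: 0.318
```

play_rows(rows=[[[0.001,0,0,0,0,0,0.015],[0.001,0,0,0,0,0,0.015]]])

```text
time_s: 15.8
position: [0.4811, -0.1907, 0.1694]
tcp_rot: [[-0.0, 0.978, -0.208], [0.0, -0.208, -0.978], [-1.0, -0.0, -0.0]]
force: [-0.9, -0.6, -1.1]
opening: 0.317
```

play_rows(rows=[[[0.001,0,0,0,0,0,0.015],[0.001,0,0,0,0,0,0.015]]])

```text
time_s: 16.0
position: [0.4811, -0.1908, 0.1684]
tcp_rot: [[-0.0, 0.978, -0.208], [0.0, -0.208, -0.978], [-1.0, -0.0, -0.0]]
force: [0.5, 0.1, -1.0]
opening: 0.318
```

play_rows(rows=[[[0.001,0,0,0,0,0,0.015],[0.001,0,0,0,0,0,0.015]]])

```text
time_s: 16.2
position: [0.4811, -0.1908, 0.1674]
tcp_rot: [[-0.0, 0.978, -0.208], [0.0, -0.208, -0.978], [-1.0, -0.0, -0.0]]
force: [-0.3, -0.6, -0.3]
opening: 0.32
```

play_rows(rows=[[[0.001,0,0,0,0,0,0.015],[0.001,0,0,0,0,0,0.015]]])

```text
time_s: 16.4
position: [0.4812, -0.1908, 0.1665]
tcp_rot: [[0.0, 0.978, -0.208], [0.0, -0.208, -0.978], [-1.0, -0.0, -0.0]]
force: [0.3, 0.5, -1.4]
opening: 0.318
```

play_rows(rows=[[[0.001,0,0,0,0,0,0.015],[0.001,0,0,0,0,0,0.015]]])

```text
time_s: 16.6
position: [0.4813, -0.1909, 0.1659]
tcp_rot: [[0.0, 0.978, -0.208], [-0.0, -0.208, -0.978], [-1.0, 0.0, 0.0]]
force: [-0.1, 0.1, 2.8]
opening: 0.321
```

play_rows(rows=[[[0.001,0,0,0,0,0,0.015],[0.002,0,0,0,0,0,0.015],[0.003,0,0,0,0,0,0.015],[0.003,0,0,0,0,0,0.015]]])

```text
time_s: 17.0
position: [0.4813, -0.1909, 0.1626]
tcp_rot: [[0.0, 0.978, -0.208], [-0.0, -0.208, -0.978], [-1.0, 0.0, 0.0]]
force: [0.1, 0.2, 4.2]
opening: 0.321
```

```bash
python3 rd.py
```

```text
17.15 [ 4.8130e-01 -1.9090e-01  1.6270e-01 -1.0490e-01  7.8300e-02  3.9336e+00
  1.6130e-01  1.9820e-01  3.9000e-03  3.1980e-01] Fz [4.18 3.27 4.56 3.73]
```

play_rows(rows=[[[0.001,0,0,0,0,0,0.015],[0.002,0,0,0,0,0,0.015],[0.003,0,0,0,0,0,0.015],[0.0045,0,0,0,0,0,0.015],[0.0045,0,0,0,0,0,0.015]]])

```text
time_s: 17.7
position: [0.4813, -0.1909, 0.1581]
tcp_rot: [[0.0, 0.978, -0.208], [-0.0, -0.208, -0.978], [-1.0, 0.0, 0.0]]
force: [-0.7, -0.4, 5.2]
opening: 0.321
```

```bash
python3 rd.py
```

```text
17.85 [ 0.4813 -0.1909  0.1581 -0.7634  0.3049  6.2004  0.2078  0.2374 -0.023
  0.3186] Fz [5.24 6.92 5.98 6.66]
```

play_rows(rows=[[[0.0005,0,0,0,0,0,0.015],[0.001,0,0,0,0,0,0.015],[0.001,0,0,0,0,0,0.015],[0.001,0,0,0,0,0,0.015]]])

```text
time_s: 18.3
position: [0.4813, -0.1909, 0.1573]
tcp_rot: [[0.0, 0.978, -0.208], [-0.0, -0.208, -0.978], [-1.0, 0.0, 0.0]]
force: [-1.4, 0.5, 5.8]
opening: 0.32
```

```bash
python3 rd.py
python3 - <<'E'
from h import *
snap('side','s20.png');snap('top','t20.png');snap('wrist','w20.png')
E
python3 crop.py s20.png 190 220 320 370 4 k20.png
```

```text
18.45 [ 0.4813 -0.1909  0.1573 -1.1388  0.1586  6.1478  0.2308  0.2853  0.0087
  0.3194] Fz [5.84 5.91 6.34 6.5 ]
```

View pics/k20.png

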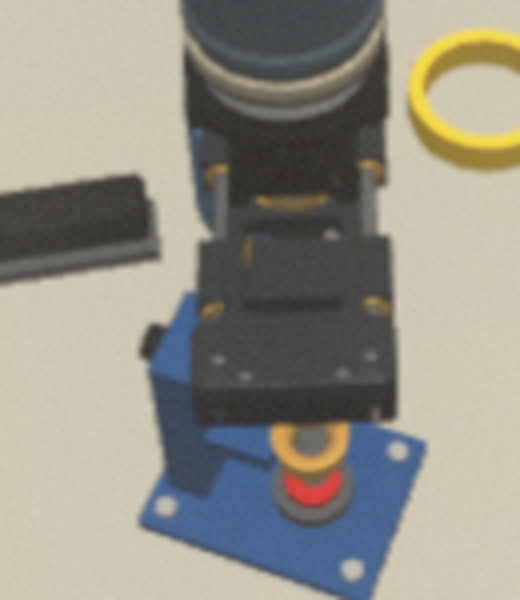

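View pics/t20.png

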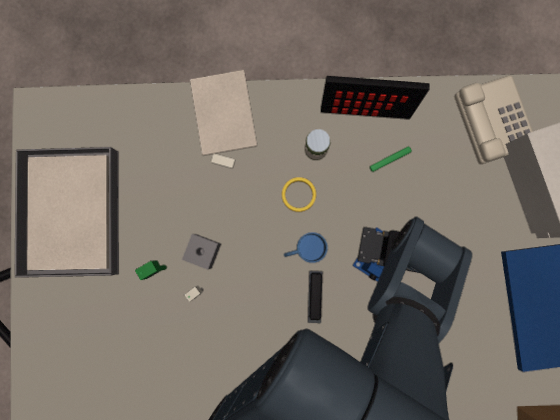

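View pics/w20.png

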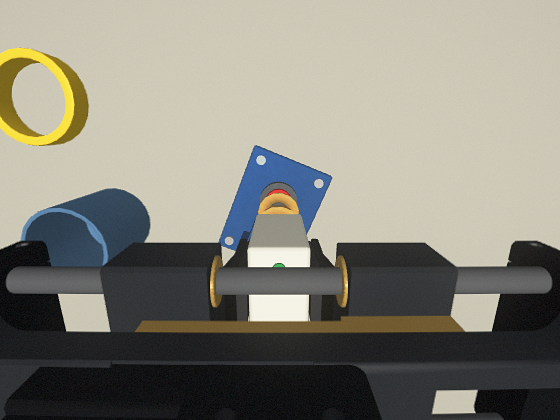

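```bash
python3 rd.py; python3 -c "
from rig import *
print(hand_in())"
```

```text
18.8 [ 0.4813 -0.1909  0.1573 -0.7231  0.8839  6.034   0.2203  0.2547 -0.0116
  0.3207] Fz [6.16 5.98 6.77 5.23]
the job is handed in; nothing more can be done
None
```

I gripped the large white sensor by its head, lifted it out of the grey block, and threaded its pole through the upper and then the lower bushing. The pole touched the pad with its end about 29 mm above the desk. I then pressed the pad down and handed in at 18.8 s, still holding the head with the pad pressed.

**Pad depth:** it is pressed about 8.9 mm by the height change since contact. By force it is about 8.2 to 8.5 mm (roughly 6.1 N upward at the wrist plus the sensor's weight). Both are well past half of the 12 mm travel and short of the hard stop.

**Grip:** the head sits in the same place between the fingers as just after the lift, so it has not slipped.

**Other things:** none of the other things on the desk had moved in the last top picture.

**Disagreements and leftovers:**
- The side and wrist cameras differed by about 3 to 4 mm in y at the holder. I settled that with closer views and the measured contact forces.
- The last two force readings were slightly below what the extra 0.8 mm of push should have given, which is within the sensor noise.
- A light sideways contact of about 1 N remains in the bushings.

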